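# Wedge the rocking balance

### The job

The balance rocks because its front left foot hangs over the cut-out corner of its stone slab. With the fingertips, push the grey wedge along the bench, thin end first, under that foot until the balance no longer rocks but is not jacked up; then press down firmly but gently on the top of the balance over that foot to prove it stays level, and finish while still pressing there and touching nothing else. Do not pick up or lift the wedge or the balance, do not shove the balance along, and leave the other things alone.

Things in the scene. Friction and masses are not known exactly. Their poses are not given: they have to be found in the camera images.
- wedge: loose grey plastic wedge on the bench, 95 long (x) x 50 wide (y) mm, 80 g. Origin: centre of its underside; x points to the thin end, z up. The flat top rises evenly from 2 mm at the thin end to 20 mm at the heel: 5 mm of pushing takes up about 1 mm of gap. It slides freely until it meets the foot, then the push rises within a few mm: snug at 3 to 6 N; it stays where it is left
- wedge_tip (a point): middle of the thin edge of the wedge, at bench level (47.5 mm ahead of the wedge's origin)
- wedge_heel (a point): middle of the wedge's heel: a flat upright face 50 mm wide, 18 mm high; 10 mm above the bench, 47.5 mm behind the wedge's origin
- slab: fixed pale stone slab under the balance, 190 x 190 mm, its top 5 to 10 mm above the bench (differs every time). Origin: centre of its top; x points away from the robot at yaw 0, y left. Its front left corner is cut out, 80 x 90 mm (x = -95 to -15, y = 5 to 95 mm), down to the bench
- balance: loose white top-pan balance, 3 kg, 170 x 170 mm, on four round feet (12 mm high, at x, y = +-62 mm). Origin: centre between the feet's undersides; x away from the robot, z up. Housing top at 55 mm; round pan 92 mm wide, 22 mm behind the middle. Untouched it stands level on three feet; 2 to 4 N on the front left corner tips it until that foot meets the bench
- hanging_foot (a point): centre of the underside of the hanging front left foot (22 mm across): the wedge goes below it. The gap below is as high as the slab. The foot's front edge lies 12 mm behind the housing's front face
- press_corner (a point): point on the flat housing top straight above the hanging foot: press here (within 25 mm), straight down, with 5 to 25 N; 4 N or less does not count, over 45 N is too hard
- petri_dish: bystander: glass dish, 65 mm across, 15 mm high, left of the wedge; origin at the centre of its underside
- stopper: bystander: red rubber stopper, 29 mm across, 25 mm high, right of the wedge; origin at the centre of its underside
- beaker_100: bystander: small glass beaker, 54 mm across, 74 mm high, left of the slab; origin at the centre of its underside
Things that resemble listed ones, but are neither listed nor needed, are in the scene too. Several things have the shape of the wedge; the one meant has the colours described above.

How it is judged (in metres and radians):
On the way:
1. the thin end of the wedge is under the hanging foot (x of hanging_foot in the frame of wedge between -0.0475 and 0.0475 m and y of hanging_foot in the frame of wedge between -0.03 and 0.03 m), for 0.05 s.
At the end, for the whole second after the job is handed in: the fingers press on the balance with over 4 N, within 35 mm of the point over the hanging foot; it stays level within 0.013 rad, at rest, within 20 mm of its start; the wedge lies flat on the bench under the foot, untouched by the robot, and carries over 1.5 N (all of step 1 and contact force between the fingers and balance above 4 N and horizontal distance between the grasp point and press_corner below 0.035 m and angle between balance's own z axis and vertical below 0.013 rad and contact force between wedge and balance above 1.5 N and contact force between each of the arm, the fingers and wedge below 0.1 N and height (world z) of wedge below 0.005 m and angle between wedge's own z axis and vertical below 0.05 rad and linear speed of balance below 0.01 m/s and distance of balance from where it was at the start of the episode below 0.02 m); the arm keeps its last pose, push and grip.
It fails at once if the wedge is lifted off the bench or turned over (height (world z) of wedge above 0.012 m or angle between wedge's own z axis and vertical above 0.25 rad).
It fails at once if the balance is lifted or tipped off its slab (height (world z) of hanging_foot above 0.022 m or angle between balance's own z axis and vertical above 0.16 rad).
It fails at once if the balance is shoved more than 30 mm (distance of balance from where it was at the start of the episode above 0.03 m).
It fails at once if the balance is pressed with more than 45 N (contact force between the fingers and balance above 45 N).
It fails at once if a bystander is moved more than 20 mm (distance of any of petri_dish, stopper, beaker_100 from where it was at the start of the episode above 0.02 m).
It also fails if it takes over 48 s, if anything falls off the work surface, if the arm or the gripper's body presses on something with over 40 N, if the wrist force passes 120 N, or if a joint passes its speed limit or range.

### The arm

A 6-joint arm with a two-finger parallel gripper is mounted at the origin on a cart in front of the work surface, level with it; the furniture and walls round the work are solid. World frame = base frame: x ahead of the robot, y to its left, z up, the work surface at z = 0. Lengths are in mm, angles in degrees, forces in N, time in s.
With the tool pointing down it reaches from about 400 to 925 mm from the base axis. Payload 3.4 kg.
Tool frame: the origin (TCP) lies at the very end of the fingers, on their centre line; the grasp point (between the pads) lies 19 mm behind it (bot.hold_point_z is the distance from the TCP to the grasp point, in mm); z points along the fingers, y is the direction in which the jaws open and shut (so a half turn about z gives the same grasp; the last joint's range is limited). The gripper opens to 85 mm and grips with 20 to 120 N. Pads are 22 mm wide; open, the fingers measure 114 mm over their backs; the gripper's body (76 mm by 85 mm) begins 54 mm behind the grasp point. The pads swing forward as they close: fully open they stand 13 mm farther back than shut.
Start: joints at [68.211, 17.578, 86.31, -0, 76.112, -4.211], TCP at [173.679, 548.148, 231.305] pointing down, gripper open.
Joint ranges: [-179.03, 179.03], [-60, 130.46], [8.19, 133.38], [-81.62, 261.62], [5.75, 156.47], [-153.77, 153.77]. Speed limits (degrees/s): [147.25, 147.25, 180, 180, 180, 180].

### API

Orientations are given as [roll, pitch, yaw] about the fixed x, y, z axes, in that order (R = Rz(yaw) Ry(pitch) Rx(roll)).
In Python, from plant import bot gives the robot as it stands.
- The arm moves only by the shell command python3 -m crank 'ROWS' [FORCE]. ROWS is JSON, a list of rows, each a list of 3 entries, a list of its own where there are three numbers: the shift along the world's x, y, z in mm, then the turn about the world's z in degrees, then the opening, from 0 (shut) to 1 (fully open). In form: [[[x, y, z], yaw, jaw], ...]. A call has 1 to 20 rows; each row is the pose to reach, as a shift and turn from the pose commanded when the call began; what a row does not reach only later rows make up. A row lasts 1/12 s, in which the tool goes at most 41.7 mm and 7.16 degrees, less where a joint would pass 70% of its speed; a pose out of reach is approached as far as the arm can. A call with a gripper value outside its range is refused whole. The fingers move at their own pace and stop on an object; FORCE is the grip in N (left out, the last holds). Time passes only in rows, so rows that repeat a pose let the fingers close. It gives the time, the measured TCP pose, the force and the opening at its end, in the units of the state.
- bot.state(): the state, without advancing time (a new reading comes with each control period).
- bot.get_image(name): name is "scene" or "top" or "wrist"; returns a dict with "img" (420x560x3 uint8, blue, green, red), "mtx" (3x3 intrinsics, pixels), "extrinsics" (4x4, takes a point from camera to world coordinates). Camera axes: x right, y down, z forward; pixel columns grow to the right and rows downward; lengths in mm; the calibration is good to about 2 mm. A picture is of the moment at which its call begins. There is no depth.
- bot.sign_off(): hands the job in, once; it reports no verdict.
The state is a dict: "clock": time; "q": joint angles; "dq": joint speeds; "effort": joint torques, N m; "tool_pos": TCP position; "tool_rot": TCP orientation; "wrist_force": force on the tool from outside, world axes, zero at the start; "wrist_torque": the same for the moment, N m; "grip_width": opening from 0.0 (shut) to 1.0 (fully open).
Only numpy, scipy, OpenCV 4.12 (cv2) and the standard library are available. Lean on these libraries where they do the work, as an engineer would, in place of code of your own. Each camera call takes 0.05 s, during which the arm holds its last target.

## Working session

There is one attempt and no reset: what is moved stays moved. The work goes in short steps, Python scripts to look and compute and a shell command to move; the robot and the scene stay as the last step left them, time stands still between calls to the robot, and variables do not carry over. Pictures are saved under pics/ and viewed, and the job is handed in when it is done.

```bash
ls; mkdir -p pics
python3 - <<'E'
from plant import bot
import cv2
s=bot.state();print(s)
for n in("scene","top","wrist"):
    d=bot.get_image(n);cv2.imwrite(f"pics/{n}0.png",d["img"]);print(n,d["mtx"].round(1).tolist(),d["extrinsics"].round(3).tolist())
E
```

```text
pics
{'clock': 0.0, 'q': array([ 6.82107008e+01,  1.76234074e+01,  8.63817056e+01,  1.34166872e-04,
        7.61093299e+01, -4.21076710e+00]), 'dq': array([-0.03264642, -0.0352433 ,  0.02075392, -0.06728407,  0.00676871,
       -0.0265741 ]), 'effort': array([-3.09765919e-04, -4.57540083e+01, -2.51919043e+01, -7.47752119e-05,
        1.28804505e-02,  7.71293088e-06]), 'tool_pos': array([173.42741646, 547.52376793, 230.38392501]), 'tool_rot': array([-1.79885876e+02, -8.53286552e-03,  1.62421427e+02]), 'wrist_force': array([ 0.58859546, -0.01771889, -0.08791111]), 'wrist_torque': array([ 0.01764263, -0.04764539, -0.00906292]), 'grip_width': 1.0007448251166156}
scene [[514.0, 0.0, 280.7], [0.0, 514.0, 210.5], [0.0, 0.0, 1.0]] [[-0.641, -0.489, 0.592, 43.849], [-0.768, 0.398, -0.503, 354.886], [0.01, -0.776, -0.63, 626.618], [0.0, 0.0, 0.0, 1.0]]
top [[456.1, 0.0, 284.2], [0.0, 456.1, 212.6], [0.0, 0.0, 1.0]] [[-0.018, -0.998, 0.061, 467.135], [-1.0, 0.018, -0.01, -60.242], [0.009, -0.061, -0.998, 964.967], [0.0, 0.0, 0.0, 1.0]]
wrist [[297.9, 0.0, 280.9], [0.0, 297.9, 207.1], [0.0, 0.0, 1.0]] [[0.302, 0.913, 0.273, 104.363], [0.953, -0.289, -0.089, 568.998], [-0.003, 0.287, -0.958, 373.349], [0.0, 0.0, 0.0, 1.0]]
```

View pics/scene0.png

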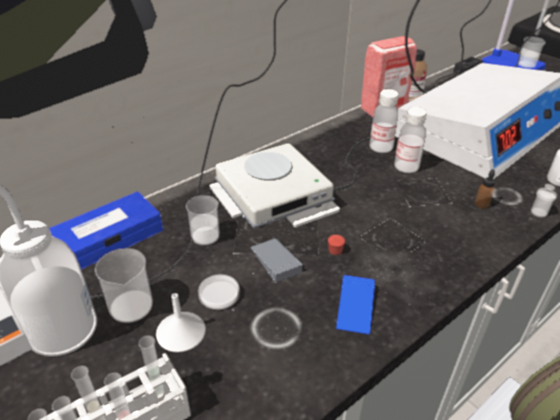

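View pics/top0.png

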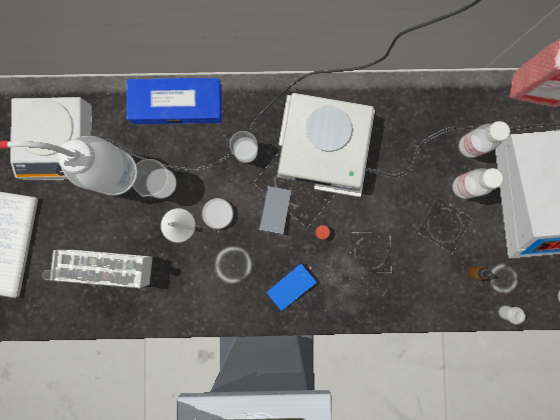

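View pics/wrist0.png

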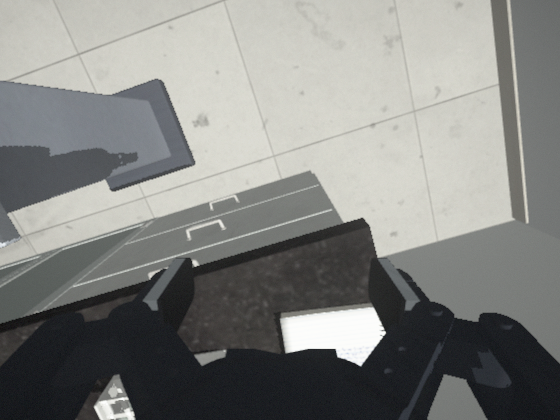

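The top view shows the wedge at about (275,210), the stopper at (322,232), the dish at (217,214), the beaker at (244,148) and the balance at about (325,142). Next I'll measure them.

```bash
cat > h.py <<'E'
import numpy as np, cv2
def ray(d,uv,z):
    K=d["mtx"];E=d["extrinsics"]
    v=E[:3,:3]@np.linalg.solve(K,np.array([uv[0],uv[1],1.0]));o=E[:3,3]
    return o+v*(z-o[2])/v[2]
def proj(d,p):
    E=np.linalg.inv(d["extrinsics"]);c=E[:3,:3]@np.asarray(p,float)+E[:3,3];q=d["mtx"]@c;return q[:2]/q[2]
E
python3 - <<'E'
from plant import bot
from h import *
t=bot.get_image("top");s=bot.get_image("scene")
cv2.imwrite("pics/topz.png",cv2.resize(t["img"][80:260,200:400],None,fx=4,fy=3.3,interpolation=cv2.INTER_CUBIC)[:600])
cv2.imwrite("pics/scz.png",cv2.resize(s["img"][130:290,170:370],None,fx=4,fy=3.75,interpolation=cv2.INTER_CUBIC))
hsv=cv2.cvtColor(t["img"],cv2.COLOR_BGR2HSV)
print(t["img"][210,275],t["img"][215,300],t["img"][155,300],t["img"][187,330])
E
```

```text
[153 146 139] [81 83 84] [211 218 216] [146 150 149]
```

View pics/topz.png

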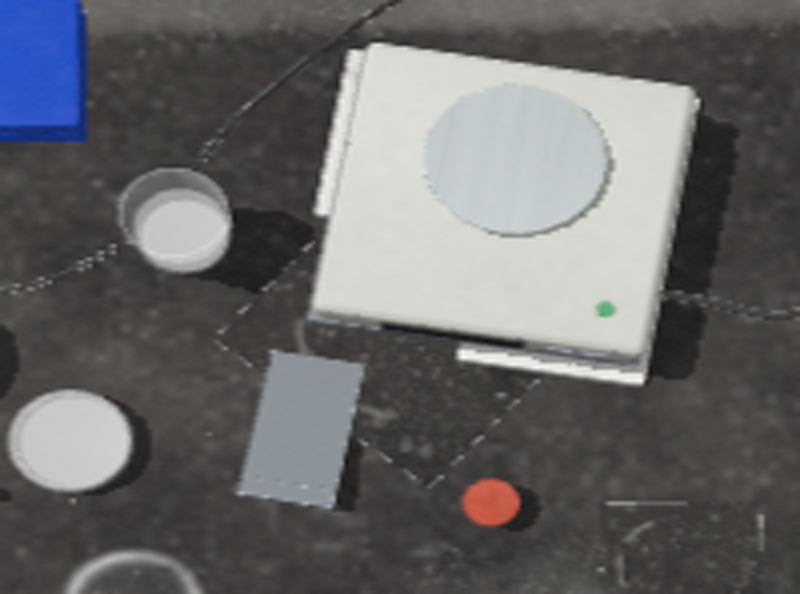

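View pics/scz.png

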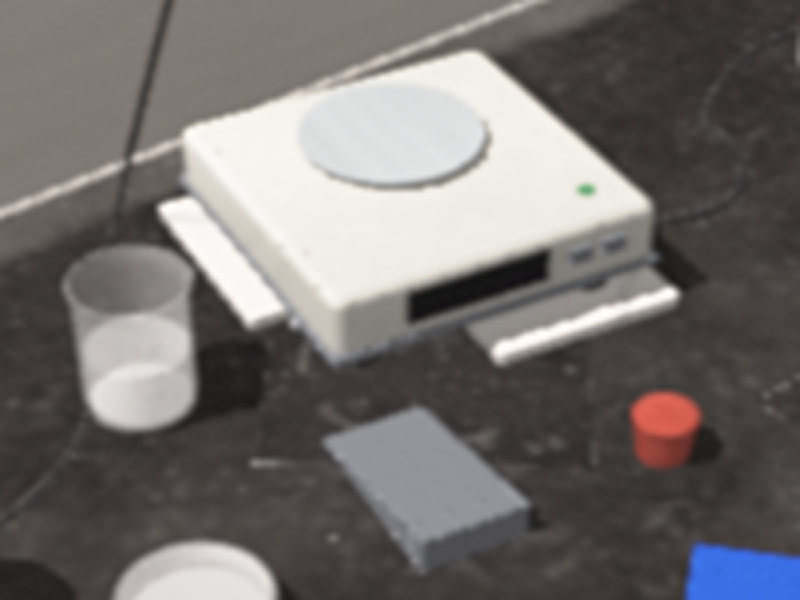

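```bash
cat > meas.py <<'E'
from plant import bot
from h import *
def meas(t,zb=62):
    im=t["img"].astype(int)
    b,g,r=im[...,0],im[...,1],im[...,2]
    m=(((b-r)>8)&((b-r)<40)&(g>100)).astype(np.uint8)
    m[:180]=0;m[:,:245]=0;m[:,310:]=0
    m[240:]=0
    c=max(cv2.findContours(m,0,2)[0],key=cv2.contourArea)
    q=cv2.boxPoints(cv2.minAreaRect(c)); 
    return q,m
if __name__=="__main__":
    t=bot.get_image("top")
    q,m=meas(t);print(q,m.sum())
    Z=lambda u,v:(u/4+200-.375,v/3.3+80-.35)
    P=[ray(t,Z(272,350),2),ray(t,Z(364,362),2),ray(t,Z(338,508),20),ray(t,Z(240,494),20)]
    print(np.round(P,1))
    tip=(P[0]+P[1])/2;heel=(P[2]+P[3])/2;d=tip-heel
    print("tip",tip,"heel",heel,"len",np.hypot(*d[:2]),"yaw",np.degrees(np.arctan2(d[1],d[0])))
    # box corners via mask
    z=62
    B=[ray(t,Z(*p),z) for p in [(368,44),(697,90),(644,356),(312,316)]] # BL,BR,FR,FL top
    print("bal",np.round(B,1),[np.linalg.norm(B[i]-B[i-1]) for i in range(4)])
    c=sum(B)/4; e=(B[0]+B[1]-B[2]-B[3]);print(c,np.degrees(np.arctan2(e[1],e[0])))
    print("stopper",ray(t,Z(491,500),25),"dish",ray(t,Z(70,440),15),"beaker",ray(t,Z(183,232),0))
    S=[ray(t,Z(*p),7.5) for p in [(458,358),(642,384),(348,50),(316,214)]];print("slab",np.round(S,1))
E
python3 meas.py
```

```text
[[259.3846  229.07692]
 [268.03848 185.8077 ]
 [291.3077  190.46153]
 [282.65384 233.73076]] 1037
[[584.1 -35.4   2. ]
 [575.5 -84.1   2. ]
 [481.6 -68.4  20. ]
 [491.3 -17.8  20. ]]
tip [579.75208083 -59.71886526   2.        ] heel [486.48307575 -43.11365165  20.        ] len 94.73563440985018 yaw -10.094923057248932
bal [[ 763.9  -88.3   62. ]
 [ 732.7 -253.6   62. ]
 [ 569.9 -222.2   62. ]
 [ 597.1  -57.2   62. ]] [np.float64(169.72289438486555), np.float64(168.16094681829597), np.float64(165.81800352190513), np.float64(167.18654565959667)]
[ 665.91385293 -155.31122372   62.        ] -10.743202065926582
stopper [ 485.11910117 -147.2654069    25.        ] dish [527.1447716   70.39547125  15.        ] beaker [661.91450746  10.94322542   0.        ]
slab [[ 576.5 -133.6    7.5]
 [ 558.1 -230.4    7.5]
 [ 778.   -79.3    7.5]
 [ 670.9  -60.3    7.5]]
```

```bash
python3 -m crank '[[[356,-546,-80],7.5,0],[[356,-546,-80],7.5,0],[[356,-546,-80],7.5,0],[[356,-546,-80],7.5,0],[[356,-546,-80],7.5,0],[[356,-546,-80],7.5,0],[[356,-546,-80],7.5,0],[[356,-546,-80],7.5,0],[[356,-546,-80],7.5,0],[[356,-546,-80],7.5,0],[[356,-546,-80],7.5,0],[[356,-546,-80],7.5,0],[[356,-546,-80],7.5,0],[[356,-546,-80],7.5,0],[[356,-546,-80],7.5,0],[[356,-546,-80],7.5,0],[[356,-546,-80],7.5,0],[[356,-546,-80],7.5,0]]'
```

```text
clock: 1.8
tool_pos: [530.5, 0.5, 150.8]
tool_rot: [180.0, -0.0, 169.7]
wrist_force: [0.5, 0.7, 0.1]
grip_width: -0.002
```

```bash
python3 -m crank '[[[0,2,-40],0,0],[[0,2,-80],0,0],[[0,2,-115],0,0],[[0,2,-135],0,0],[[0,2,-146],0,0],[[0,2,-146],0,0],[[0,2,-146],0,0]]'
python3 - <<'E'
from plant import bot
from h import *
for n in("scene","top"):
    d=bot.get_image(n);i=d["img"]
    i=i[80:260,200:400] if n=="top" else i[130:290,170:370]
    cv2.imwrite(f"pics/{n}1.png",cv2.resize(i,None,fx=3,fy=3,interpolation=2))
E
```

```text
clock: 2.38
tool_pos: [528.6, 5.3, 5.1]
tool_rot: [180.0, -0.1, 170.0]
wrist_force: [-0.6, -0.8, 0.8]
grip_width: 0.003
```

View pics/scene1.png

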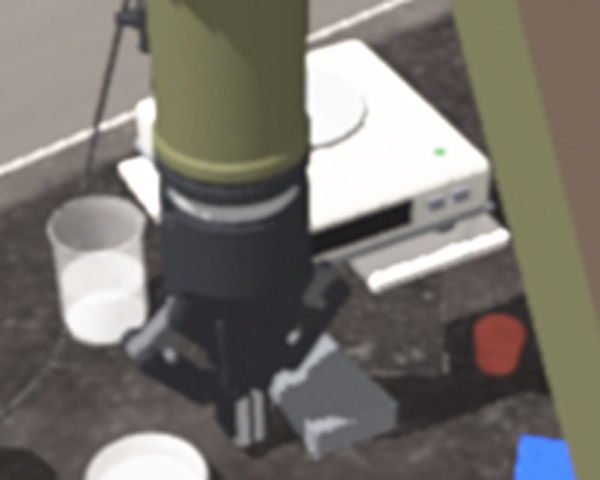

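View pics/top1.png

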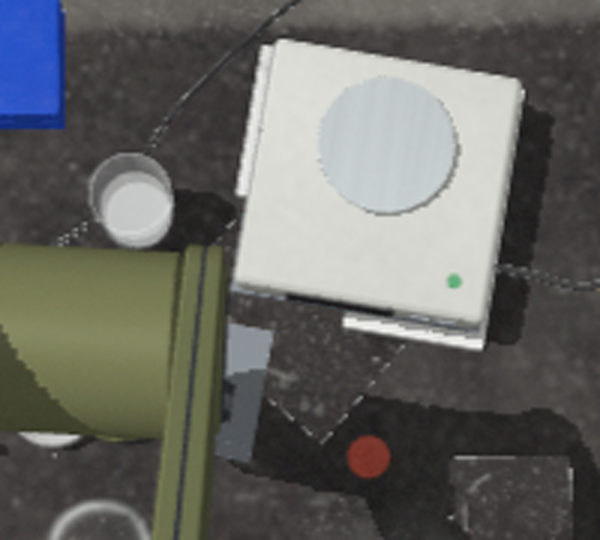

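```bash
python3 -m crank '[[[-1,-6,0],0,0],[[-2,-12,0],0,0],[[-2.7,-15,0],0,0],[[-3.2,-18,0],0,0],[[-3.7,-21,0],0,0],[[-4.3,-24,0],0,0],[[-5,-28,0],0,0],[[-5,-28,0],0,0],[[-5,-28,0],0,0]]'
python3 -m crank '[[[1,6,0],0,0],[[2,10,0],0,0],[[2,10,40],0,0],[[-30,10,80],0,0],[[-70,10,110],0,0],[[-110,10,110],0,0],[[-110,10,110],0,0],[[-110,10,110],0,0]]'
python3 - <<'E'
from plant import bot
from h import *
for n in("scene","top"):
    d=bot.get_image(n);i=d["img"]
    i=i[80:260,200:400] if n=="top" else i[130:290,170:370]
    cv2.imwrite(f"pics/{n}2.png",cv2.resize(i,None,fx=4,fy=3.3,interpolation=2))
E
```

```text
clock: 3.23
tool_pos: [525.1, -24.2, 5.7]
tool_rot: [180.0, 0.1, 169.9]
wrist_force: [0.5, 1.9, 3.9]
grip_width: 0.007
clock: 3.9
tool_pos: [409.3, -13.2, 115.4]
tool_rot: [-180.0, -0.2, 169.9]
wrist_force: [0.3, -0.2, -0.2]
grip_width: -0.001
```

View pics/scene2.png

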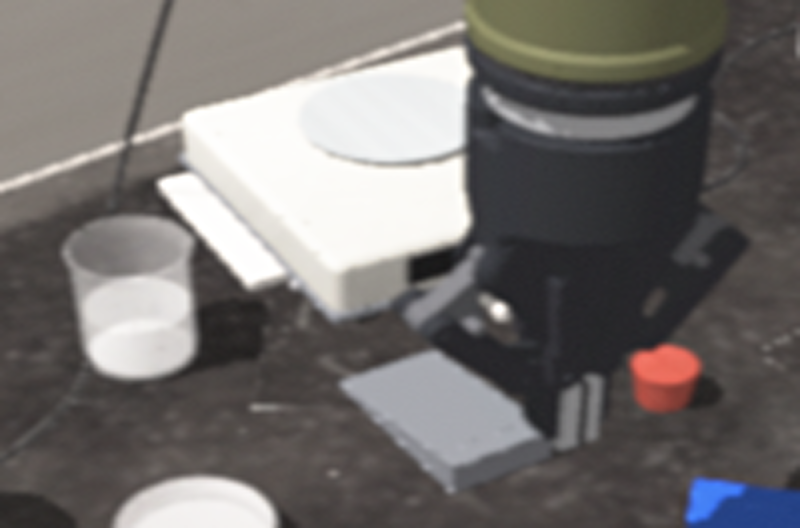

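View pics/top2.png

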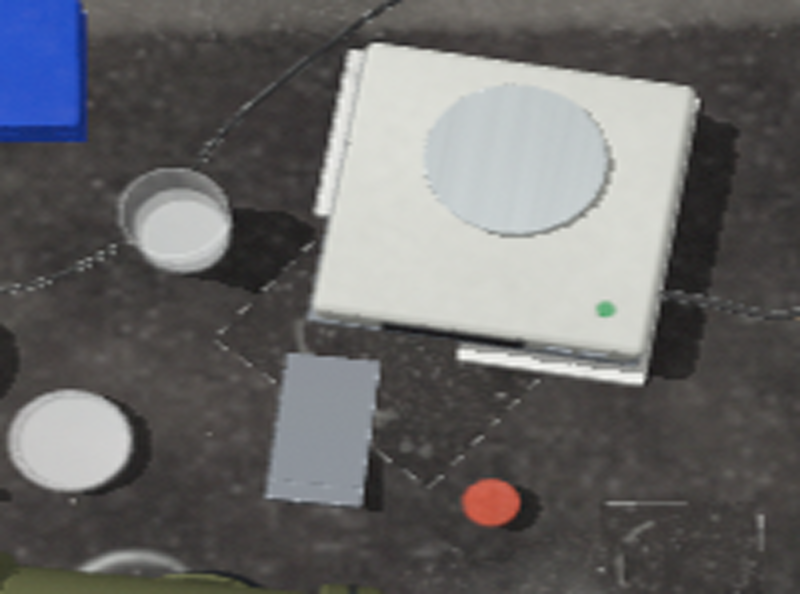

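Run:
```python
from plant import bot
from h import *
t=bot.get_image("top")
Z=lambda u,v:(u/4+200-.375,v/3.3+80-.35)
P=[ray(t,Z(288,353),2),ray(t,Z(379,362),2),ray(t,Z(361,506),20),ray(t,Z(266,497),20)]
tip=(P[0]+P[1])/2;heel=(P[2]+P[3])/2;d=(tip-heel)[:2]
print("tip",tip,"heel",heel,np.hypot(*d),np.degrees(np.arctan2(d[1],d[0])))
w=(P[0]+P[3]-P[1]-P[2])[:2]/2;print(np.hypot(*w),np.degrees(np.arctan2(w[1],w[0]))-90)
d/=np.hypot(*d);f=np.array([616,-83])-tip[:2];print("foot along,lat",f@d,f@[-d[1],d[0]])
```

```text
tip [578.64002571 -67.92553258   2.        ] heel [485.9395641  -55.78645323  20.        ] 93.49188643908299 -7.460403999390738
49.059260704273626 -7.72268660577366
foot along,lat 39.00099952660742 -10.096003314948106
```

```bash
python3 -m crank '[[[40,3,0],0,0],[[80,5,0],0,0],[[110,5,0],0,0],[[125,5,-30],0,0],[[125,5,-65],0,0],[[125,4,-95],0,0],[[125,3,-110],0,0],[[125,0,-110],0,0],[[125,-4,-110],0,0],[[124.5,-8,-110],0,0],[[124,-12,-110],0,0],[[123.5,-15,-110],0,0],[[123,-18,-110],0,0],[[122.5,-20.6,-110],0,0],[[122.5,-20.6,-110],0,0],[[122.5,-20.6,-110],0,0]]'
python3 -m crank '[[[1,6,0],0,0],[[2,10,0],0,0],[[2,10,40],0,0],[[-30,10,80],0,0],[[-70,10,110],0,0],[[-110,10,110],0,0],[[-122,10,110],0,0],[[-122,10,110],0,0]]'
python3 - <<'E'
from plant import bot
from h import *
for n in("top",):
    d=bot.get_image(n);i=d["img"]
    i=i[80:260,200:400] if n=="top" else i[130:290,170:370]
    cv2.imwrite(f"pics/{n}3.png",cv2.resize(i,None,fx=4,fy=3.3,interpolation=2))
E
```

```text
clock: 5.38
tool_pos: [537.3, -34.8, 5.6]
tool_rot: [-180.0, 0.0, 169.9]
wrist_force: [0.1, 0.1, -0.1]
grip_width: 0.001
clock: 6.05
tool_pos: [407.6, -23.0, 115.6]
tool_rot: [-180.0, -0.4, 170.0]
wrist_force: [-1.1, -1.1, -0.6]
grip_width: 0.002
```

View pics/top3.png

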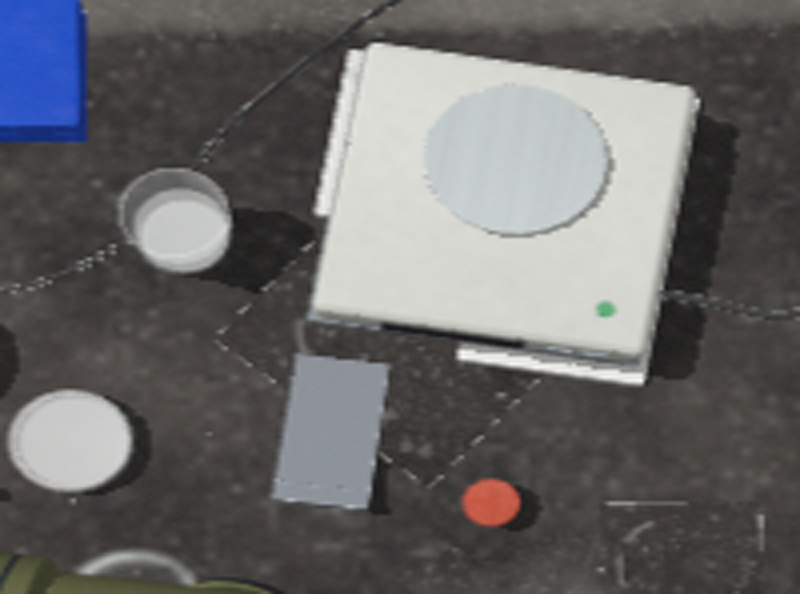

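Run:
```python
from plant import bot
from h import *
t=bot.get_image("top")
Z=lambda u,v:(u/4+200-.375,v/3.3+80-.35)
P=[ray(t,Z(297,355),2),ray(t,Z(388,364),2),ray(t,Z(369,508),20),ray(t,Z(273,498),20)]
tip=(P[0]+P[1])/2;heel=(P[2]+P[3])/2;d=(tip-heel)[:2]
print("tip",tip,"heel",heel,np.hypot(*d),np.degrees(np.arctan2(d[1],d[0])))
w=(P[0]+P[3]-P[1]-P[2])[:2]/2;print(np.hypot(*w),np.degrees(np.arctan2(w[1],w[0]))-90)
d/=np.hypot(*d);f=np.array([616,-83])-tip[:2];print("foot along,lat",f@d,f@[-d[1],d[0]])
```

```text
tip [577.26470143 -72.67650008   2.        ] heel [484.92906827 -59.65024889  20.        ] 93.24994569287296 -8.030011463379166
49.35237420888161 -8.049160794041555
foot along,lat 39.79760840098644 -4.81127543472276
```

```bash
python3 -m crank '[[[30,-20,0],0,0],[[44,-30,-20],0,0],[[44,-30,-55],0,0],[[44,-30,-90],0,0],[[44,-30,-109],0,0],[[44,-30,-109],0,0],[[44,-30,-109],0,0],[[44,-30,-109],0,0]]'
python3 - <<'E'
from plant import bot
from h import *
for n in("scene",):
    d=bot.get_image(n);i=d["img"][130:290,170:370]
    cv2.imwrite(f"pics/{n}4.png",cv2.resize(i,None,fx=3,fy=3,interpolation=2))
E
```

```text
clock: 6.82
tool_pos: [460.8, -54.5, 6.7]
tool_rot: [-180.0, 0.1, 169.9]
wrist_force: [0.5, -0.1, -0.1]
grip_width: -0.002
```

View pics/scene4.png

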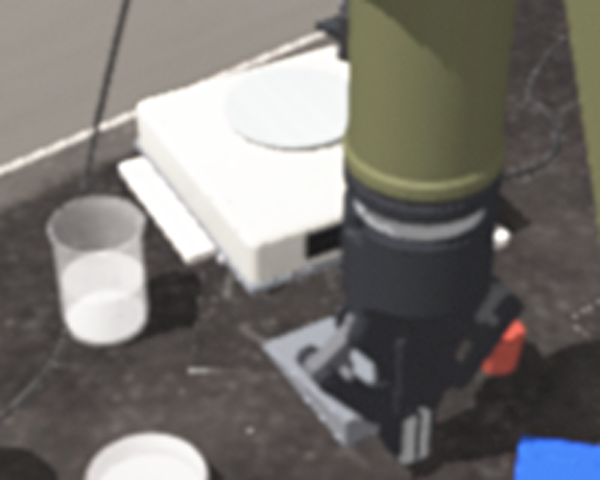

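The fingers are behind the heel, clear of the stopper. I'll push forward now.

```bash
python3 -m crank '[[[5,-0.9,0],0,0],[[10,-1.7,0],0,0],[[14,-2.4,0],0,0],[[18,-3.1,0],0,0],[[22,-3.9,0],0,0],[[26,-4.6,0],0,0],[[30,-5.3,0],0,0],[[34,-6,0],0,0],[[38,-6.7,0],0,0],[[42,-7.4,0],0,0],[[46,-8.1,0],0,0],[[50,-8.8,0],0,0],[[50,-8.8,0],0,0],[[50,-8.8,0],0,0],[[50,-8.8,0],0,0]]'
python3 - <<'E'
from plant import bot
from h import *
for n in("top","scene"):
    d=bot.get_image(n);i=d["img"]
    i=i[80:260,200:400] if n=="top" else i[130:290,170:370]
    cv2.imwrite(f"pics/{n}5.png",cv2.resize(i,None,fx=4,fy=3.3,interpolation=2))
print(bot.state()["wrist_force"])
E
```

```text
clock: 8.12
tool_pos: [509.5, -63.3, 6.3]
tool_rot: [-180.0, 0.0, 169.9]
wrist_force: [-0.4, -0.5, 0.6]
grip_width: -0.0
[0.12197005 0.63259581 1.34739428]
```

View pics/top5.png

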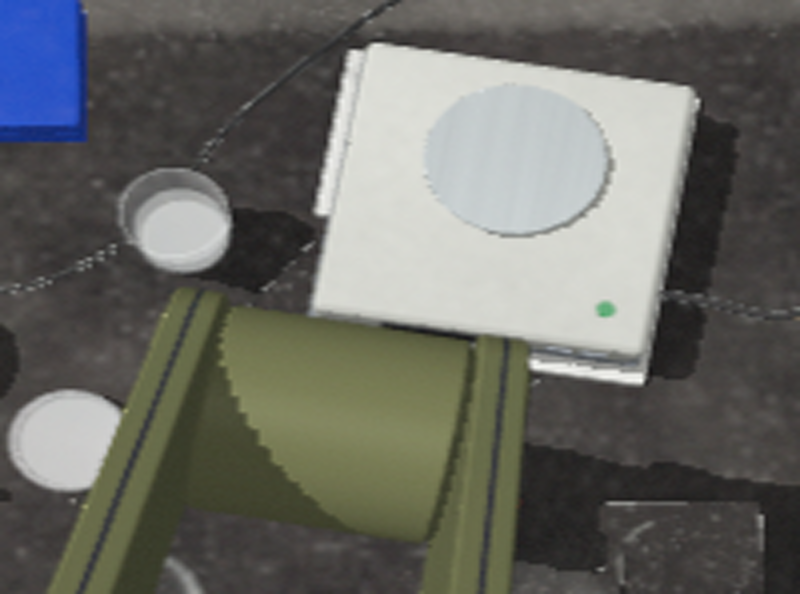

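View pics/scene5.png

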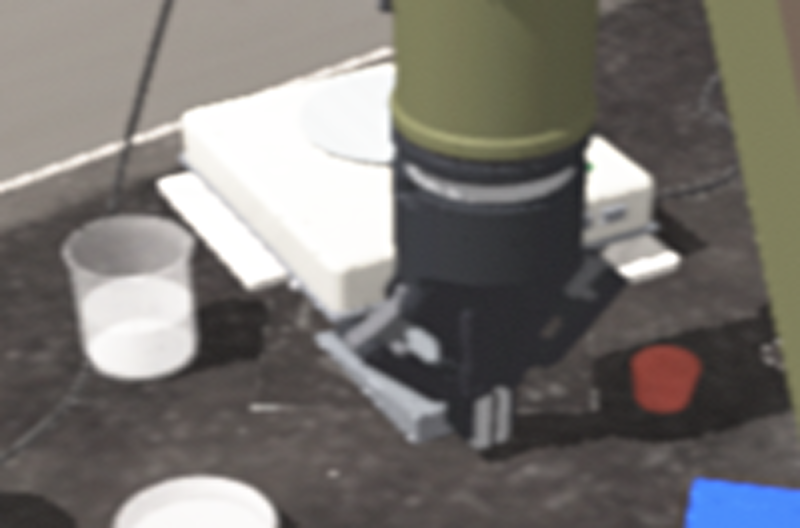

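```bash
python3 -m crank '[[[2,-0.35,0],0,0],[[4,-0.7,0],0,0],[[6,-1.05,0],0,0],[[8,-1.4,0],0,0],[[8,-1.4,0],0,0],[[8,-1.4,0],0,0]]'
python3 -m crank '[[[1,-0.2,0],0,0],[[2,-0.35,0],0,0],[[3,-0.5,0],0,0],[[3,-0.5,0],0,0],[[3,-0.5,0],0,0]]'
python3 -m crank '[[[1,-0.2,0],0,0],[[2,-0.35,0],0,0],[[3,-0.5,0],0,0],[[3,-0.5,0],0,0],[[3,-0.5,0],0,0]]'
python3 -m crank '[[[0,0,0],0,0]]'
```

```text
clock: 8.72
tool_pos: [517.7, -64.8, 6.3]
tool_rot: [-180.0, 0.0, 169.9]
wrist_force: [0.7, 0.3, -0.6]
grip_width: 0.002
clock: 9.13
tool_pos: [520.6, -65.2, 6.3]
tool_rot: [180.0, 0.0, 169.9]
wrist_force: [-0.2, 0.1, 0.9]
grip_width: -0.0
clock: 9.55
tool_pos: [523.8, -65.7, 6.3]
tool_rot: [-180.0, 0.1, 169.9]
wrist_force: [-0.3, -0.4, 0.5]
grip_width: -0.002
clock: 9.63
tool_pos: [523.7, -65.8, 6.4]
tool_rot: [-180.0, 0.1, 169.9]
wrist_force: [0.3, 0.5, -0.1]
grip_width: -0.003
```

```bash
python3 -m crank '[[[1,-0.2,0],0,0],[[2,-0.35,0],0,0],[[2,-0.35,0],0,0],[[2,-0.35,0],0,0]]' | sed -n '2p;4p'
python3 -m crank '[[[1,-0.2,0],0,0],[[2,-0.35,0],0,0],[[2,-0.35,0],0,0],[[2,-0.35,0],0,0]]' | sed -n '2p;4p'
```

```text
tool_pos: [525.3, -66.0, 6.3]
wrist_force: [-0.3, 0.1, -1.0]
tool_pos: [527.6, -66.4, 6.3]
wrist_force: [0.1, 0.6, -0.2]
```

```bash
python3 -m crank '[[[1,-0.2,0],0,0],[[2,-0.35,0],0,0],[[2,-0.35,0],0,0],[[2,-0.35,0],0,0]]' | sed -n '2p;4p'
```

```text
tool_pos: [529.6, -66.8, 6.3]
wrist_force: [-0.7, -0.5, -0.6]
```

```bash
python3 -m crank '[[[1,-0.2,0],0,0],[[2,-0.35,0],0,0],[[2,-0.35,0],0,0],[[2,-0.35,0],0,0]]' | sed -n '2p;4p'
```

```text
tool_pos: [531.6, -67.1, 6.3]
wrist_force: [-0.2, -0.2, -0.0]
```

```bash
python3 -m crank '[[[1,-0.2,0],0,0],[[2,-0.35,0],0,0],[[2,-0.35,0],0,0],[[2,-0.35,0],0,0]]' | sed -n '2p;4p'
python3 - <<'E'
from plant import bot
from h import *
for n in("scene",):
    d=bot.get_image(n);i=d["img"]
    i=i[80:260,200:400] if n=="top" else i[130:290,170:370]
    cv2.imwrite(f"pics/{n}6.png",cv2.resize(i,None,fx=4,fy=3.3,interpolation=2))
E
```

```text
tool_pos: [533.5, -67.5, 6.3]
wrist_force: [0.3, -0.4, 0.2]
```

View pics/scene6.png

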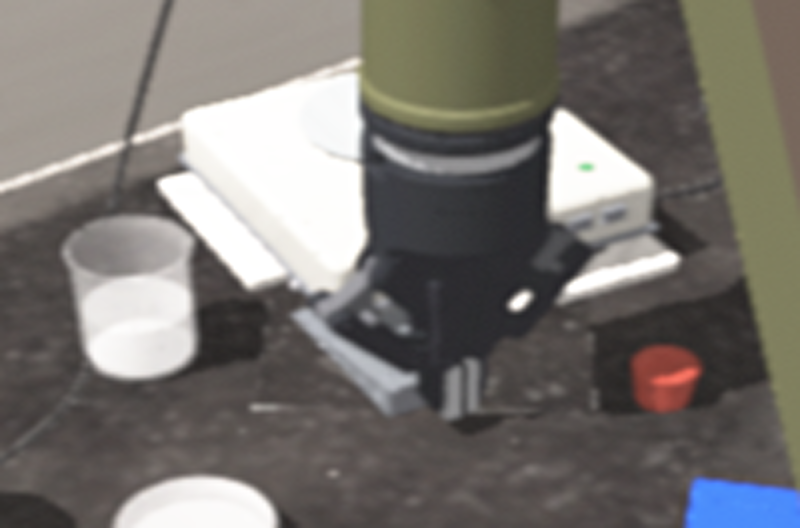

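Run:
```python
from plant import bot
from h import *
t=bot.get_image("scene")
cv2.imwrite("pics/s7.png",cv2.resize(t["img"][190:270,230:330],None,fx=8,fy=7,interpolation=2))
Z=lambda u,v:(u/4+170-.375,v/3.3+130-.35)
print(ray(t,Z(296,312),2),ray(t,Z(390,414),0),ray(t,Z(418,376),20))
```

```text
[643.10419866 -63.83247511   2.        ] [552.48219563 -47.37948028   0.        ] [550.92340752 -61.84925712  20.        ]
```

View pics/s7.png

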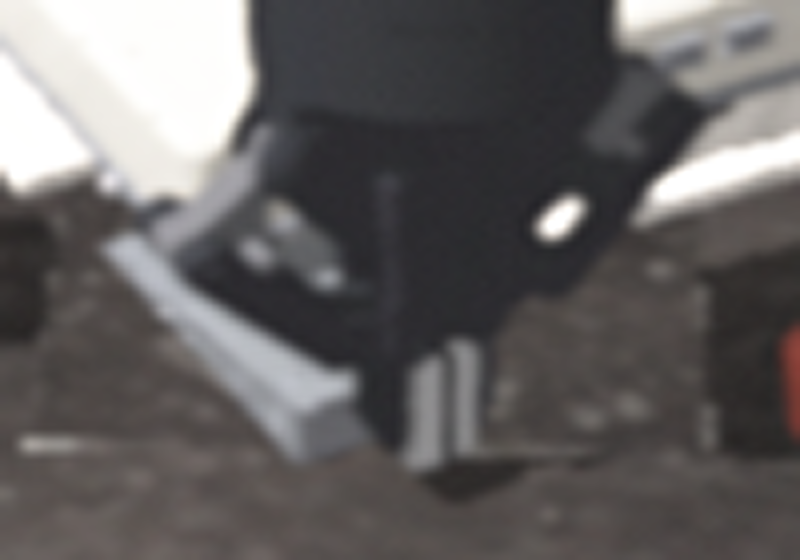

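The wedge's left edge runs from (643,-64) to (552,-47), so its yaw is about -10.4° and the foot is laterally centred. I'll continue in small steps.

```bash
python3 -m crank '[[[1,-0.2,0],0,0],[[1.5,-0.3,0],0,0],[[1.5,-0.3,0],0,0],[[1.5,-0.3,0],0,0]]' | sed -n '2p;4p'
```

```text
tool_pos: [533.9, -67.5, 6.3]
wrist_force: [-3.1, 0.8, 2.2]
```

```bash
python3 -m crank '[[[1,-0.2,0],0,0],[[1.5,-0.3,0],0,0],[[1.5,-0.3,0],0,0],[[1.5,-0.3,0],0,0]]' | sed -n '2p;4p'
```

```text
tool_pos: [534.4, -67.6, 6.1]
wrist_force: [-5.2, 1.9, 5.1]
```

```bash
python3 -m crank '[[[1,-0.2,0],0,0],[[1.5,-0.3,0],0,0],[[1.5,-0.3,0],0,0],[[1.5,-0.3,0],0,0]]' | sed -n '2p;4p'
```

```text
tool_pos: [534.6, -67.7, 6.0]
wrist_force: [-7.2, 0.0, 6.6]
```

Contact is snug: the push rose from 3 N to 7 N over about 1 mm of motion. I'll back off and look.

```bash
python3 -m crank '[[[-3,0.5,0],0,0],[[-8,1.4,0],0,0],[[-18,3,0],0,0],[[-30,5,20],0,0],[[-60,20,60],0,0],[[-95,35,100],0,0],[[-122,45,110],0,0],[[-122,45,110],0,0],[[-122,45,110],0,0]]'
python3 - <<'E'
from plant import bot
from h import *
for n in("top","scene"):
    d=bot.get_image(n);i=d["img"]
    i=i[80:260,200:400] if n=="top" else i[130:290,170:370]
    cv2.imwrite(f"pics/{n}8.png",cv2.resize(i,None,fx=4,fy=3.3,interpolation=2))
E
```

```text
clock: 13.15
tool_pos: [413.1, -22.4, 117.7]
tool_rot: [180.0, 0.1, 170.0]
wrist_force: [-0.1, -0.2, -0.4]
grip_width: -0.002
```

View pics/top8.png

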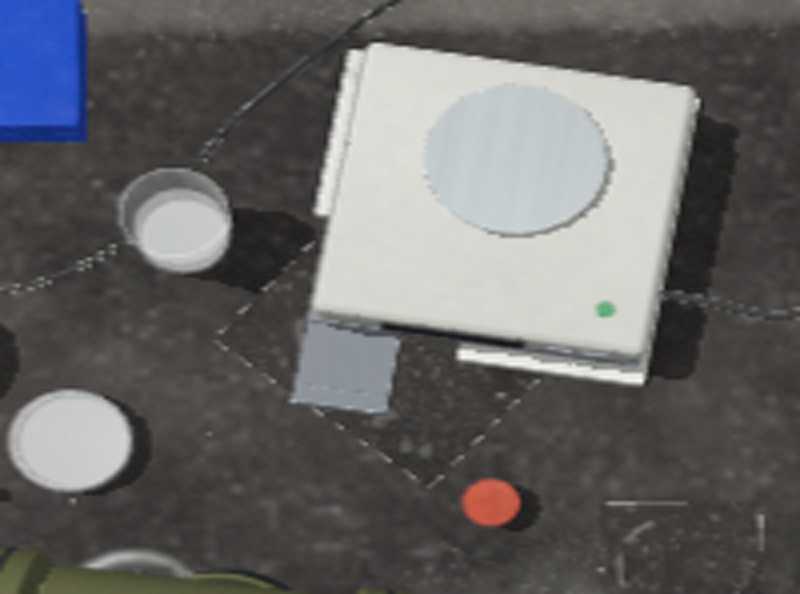

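View pics/scene8.png

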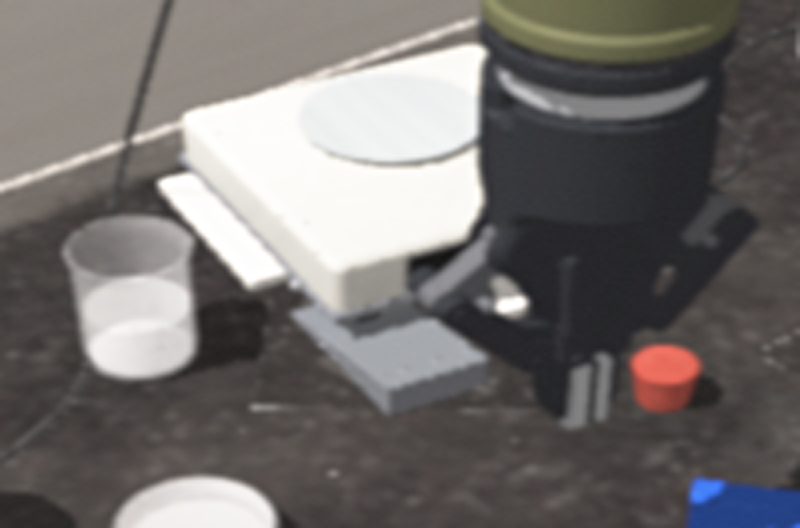

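Wedge lies square under the front left foot; balance corners in the top picture (315,314), (695,88), (644,356) are unmoved within a pixel. Now I'll move over the press point.

```bash
python3 -m crank '[[[40,-12,5],0,0],[[80,-24,5],0,0],[[120,-36,5],0,0],[[160,-48,5],0,0],[[190,-57,5],0,0],[[200,-59.5,0],0,0],[[200,-59.5,-20],0,0],[[200,-59.5,-35],0,0],[[200,-59.5,-44],0,0],[[200,-59.5,-44],0,0],[[200,-59.5,-44],0,0]]'
python3 - <<'E'
from plant import bot
from h import *
for n in("top","scene"):
    d=bot.get_image(n);i=d["img"]
    i=i[80:260,200:400] if n=="top" else i[130:290,170:370]
    cv2.imwrite(f"pics/{n}9.png",cv2.resize(i,None,fx=4,fy=3.3,interpolation=2))
E
```

```text
clock: 14.17
tool_pos: [615.3, -82.9, 70.8]
tool_rot: [180.0, -0.1, 169.9]
wrist_force: [-0.7, 0.3, -0.4]
grip_width: 0.001
```

View pics/scene9.png

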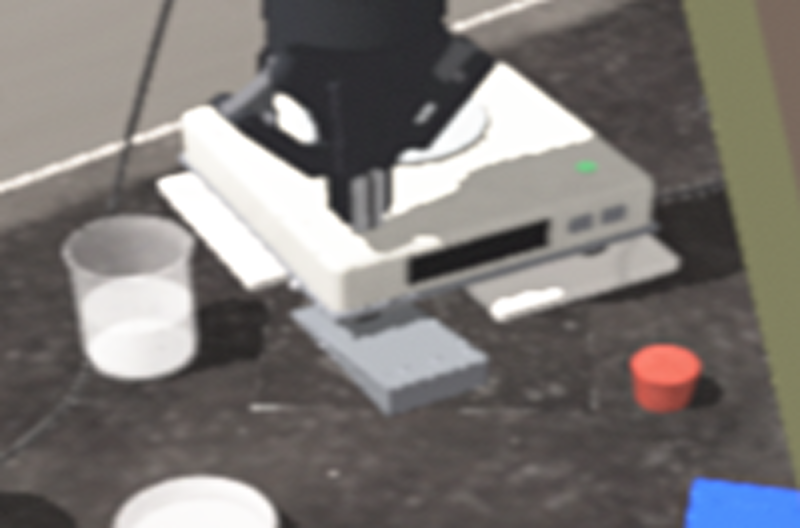

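The fingertips, at about (370,220), hover over the corner just above the foot. I'll lower them slowly.

```bash
python3 -m crank '[[[0,0,-1],0,0],[[0,0,-2],0,0],[[0,0,-3],0,0],[[0,0,-4],0,0],[[0,0,-5],0,0],[[0,0,-5],0,0],[[0,0,-5],0,0]]'| sed -n '2p;4p'
```

```text
tool_pos: [615.6, -82.8, 67.3]
wrist_force: [1.2, -0.3, 0.6]
```

```bash
python3 -m crank '[[[0,0,-1],0,0],[[0,0,-1],0,0],[[0,0,-1],0,0]]'| sed -n '2p;4p'
```

```text
tool_pos: [615.6, -82.8, 66.2]
wrist_force: [-0.2, -0.6, -1.1]
```

```bash
python3 -m crank '[[[0,0,-1],0,0],[[0,0,-1],0,0],[[0,0,-1],0,0]]'| sed -n '2p;4p'
```

```text
tool_pos: [615.6, -82.8, 65.2]
wrist_force: [-0.3, -0.2, -0.2]
```

```bash
python3 -m crank '[[[0,0,-1],0,0],[[0,0,-1],0,0],[[0,0,-1],0,0]]'| sed -n '2p;4p'
```

```text
tool_pos: [615.6, -82.8, 64.2]
wrist_force: [-0.5, -0.6, 0.3]
```

```bash
python3 -m crank '[[[0,0,-1],0,0],[[0,0,-1],0,0],[[0,0,-1],0,0]]'| sed -n '2p;4p'
```

```text
tool_pos: [615.6, -82.8, 63.2]
wrist_force: [0.9, -0.8, -0.0]
```

```bash
python3 -m crank '[[[0,0,-0.5],0,0],[[0,0,-0.5],0,0],[[0,0,-0.5],0,0]]'| sed -n '2p;4p'
```

```text
tool_pos: [615.7, -82.8, 62.8]
wrist_force: [-0.4, 0.4, 0.1]
```

```bash
python3 -m crank '[[[0,0,-0.5],0,0],[[0,0,-0.5],0,0],[[0,0,-0.5],0,0]]'| sed -n '2p;4p'
```

```text
tool_pos: [615.7, -82.8, 62.5]
wrist_force: [0.0, 0.4, 1.6]
```

```bash
python3 -m crank '[[[0,0,-0.5],0,0],[[0,0,-0.5],0,0],[[0,0,-0.5],0,0]]'| sed -n '2p;4p'
```

```text
tool_pos: [615.7, -82.8, 62.4]
wrist_force: [-1.2, 1.0, 4.8]
```

```bash
python3 -m crank '[[[0,0,-0.5],0,0],[[0,0,-0.5],0,0],[[0,0,-0.5],0,0]]'| sed -n '2p;4p'
```

```text
tool_pos: [615.7, -82.7, 62.3]
wrist_force: [-2.2, -0.1, 8.0]
```

```bash
python3 -m crank '[[[0,0,-0.4],0,0],[[0,0,-0.8],0,0],[[0,0,-0.8],0,0],[[0,0,-0.8],0,0],[[0,0,-0.8],0,0],[[0,0,-0.8],0,0]]'
python3 - <<'E'
from plant import bot
from h import *
for n in("top","scene"):
    d=bot.get_image(n);i=d["img"]
    i=i[80:260,200:400] if n=="top" else i[130:290,170:370]
    cv2.imwrite(f"pics/{n}10.png",cv2.resize(i,None,fx=4,fy=3.3,interpolation=2))
    if n=="top": print(ray(d,(292/4+199.6,403/3.3+79.6),20),ray(d,(388/4+199.6,412/3.3+79.6),20))
s=bot.state();print(s["wrist_force"],s["tool_pos"],abs(s["dq"]).max(),s["clock"])
E
```

```text
clock: 17.35
tool_pos: [615.7, -82.7, 62.2]
tool_rot: [180.0, 0.1, 169.9]
wrist_force: [-3.3, 1.4, 11.9]
grip_width: 0.003
[548.23250269 -45.64870298  20.        ] [541.66969681 -95.4222177   20.        ]
[-3.15585831  0.78799862 11.87027792] [615.70761533 -82.69188144  62.2577431 ] 0.06837158014344787 17.45
```

View pics/scene10.png

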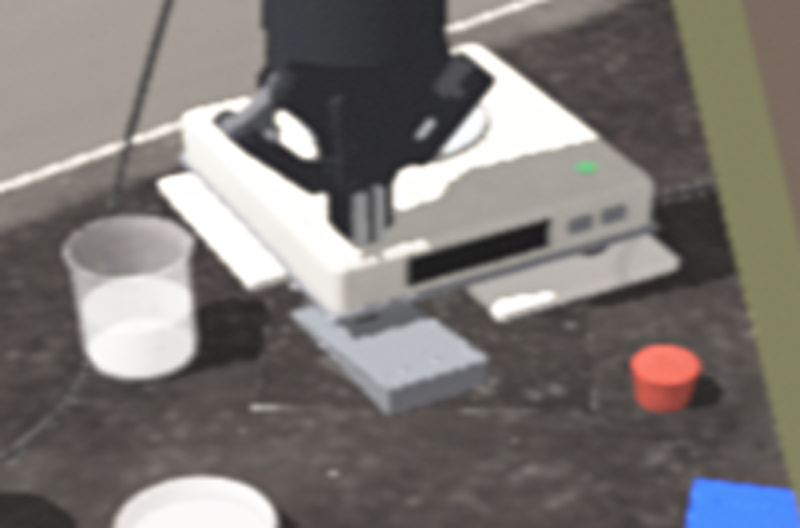

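View pics/top10.png

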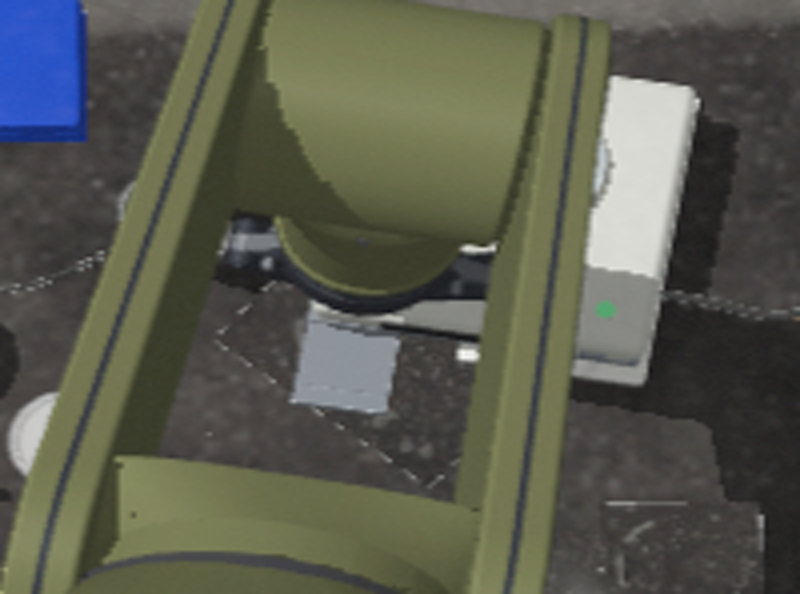

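The balance holds firm: the fingertip sank only about 0.2 mm as the press rose from 1.6 to 12 N. The wedge and balance corners haven't moved, so I'm handing in.

```bash
python3 -c "
from plant import bot
print(bot.sign_off())"
```

```text
the job is handed in; nothing more can be done
None
```

I pushed the grey wedge under the hanging foot and handed the job in at about 17.5 s of the 48 s allowed, with the fingertips still pressing over that foot.

- **Wedge:** I nudged it sideways twice to line up with the foot, then pushed it in by the heel in small steps, never lifting it. The foot sits about 0.4 mm off the wedge's centre line.
- **Snug push:** it met the foot at 3 N, and the last step reached about 7 N, slightly above the stated 3 to 6 N. The wedge moved only about 1 mm while the force rose.
- **Press check:** I was pressing at about 12 N within a few mm of the point over the foot, with about 3 N of sideways force. The fingertip sank only about 0.2 mm between 1.6 N and 12 N, so the balance no longer rocks.
- **Last pictures:** the balance showed no visible tilt or shift, and the wedge lay flat and clear of the fingers. The stopper and beaker looked unmoved; the arm partly hid the dish in the last views, but it was in place after the wedge was pushed in.
- **Not measured:** I could not read the load on the wedge directly, and the sign-off gave no verdict.

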